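Ice the sample bucket with the scoop

TASK

A chilled blood sample is on its way: take the ice scoop from its white rest and scoop at least four of the six ice cubes out of the blue pan into the red bucket. Keep the ice clean: never touch a cube with the gripper and spill none; cubes you do not need stay in the pan. Then lay the empty scoop back on its sloped rest the way it lay, leaving the bucket upright and the oil bottle, tape roll and petri dish where they stand.

Things in the scene. Friction and masses are not known exactly. Their poses are not given: they have to be found in the camera images.
- ice_pan: fixed rectangular blue foam pan, open on top, outside about 255 x 170 mm at the rim, 62 high. Origin: centre of its underside; x along its length, away from the robot. Inner floor at z = 12, flat, from x = -105 to 105 and y = -66 to 66; the walls lean out 6 mm to the rim. The ice lies in its far half (x > 15), the near half is bare
- bucket: round red foam bucket, loose, 0.6 kg, 88 mm high, outside diameter 170 at the rim (two lugs at its y sides reach 96), inside diameter about 118 at the floor (z = 10) and 150 at the mouth. Origin: centre of its underside, z up
- bucket_inside (a point): middle of the bucket's inside, on its axis, 45 mm above the bucket's origin (35 above its inner floor, 43 below its rim)
- scoop_rest: fixed white rest, 140 x 132 mm. Three slats between two cheeks make a bed falling 15 degrees towards +x (away from the robot), its surface at z = 45 mm at x = 0. Cheeks 109 apart inside, 16 above the bed; front stop, inner face at x = 53, 12 above the bed; the -x end is open. Origin: centre of its underside. The scoop's origin belongs at x = 0, y = 0, z = 45
- scoop: aluminium ice scoop, teal handle, 150 g. Origin: centre of its bowl's underside; x to the open nose, z up. Bowl from x = -48 (back wall, 42 high) to 48 (floor 3 mm thick, tapering to a thin lip), 98 wide outside, 92 inside; side walls 42 high, falling from x = -4 to the floor at x = 35. Starts in the rest, pointing along its +x, nose 15 degrees down
- scoop_grip (a point): grip point on the handle's axis: scoop frame (-75, 0, 115) mm. The handle leaves the back wall at (-44, 0, 30) and rises backwards 70 degrees to the bowl's floor, direction (-0.342, 0, 0.940), 131 long; teal grip from 35 on, 24 wide in y, 20 thick. Fingers pointing down along the handle leave the hand free to tip the scoop nose-down
- scoop_nose (a point): middle of the scoop's lip: scoop frame (48, 0, 1) mm
- scoop_bowl (a point): middle of the scoop's bowl: scoop frame (0, 0, 16) mm
- ice0: ice cube with melt-rounded edges, pale and slippery, about 28 x 27 x 26 mm, 20 g. Origin: its centre
- ice1: ice cube with melt-rounded edges, pale and slippery, about 28 x 27 x 26 mm, 20 g. Origin: its centre
- ice2: ice cube with melt-rounded edges, pale and slippery, about 28 x 27 x 26 mm, 20 g. Origin: its centre
- ice3: ice cube with melt-rounded edges, pale and slippery, about 28 x 27 x 26 mm, 20 g. Origin: its centre
- ice4: ice cube with melt-rounded edges, pale and slippery, about 28 x 27 x 26 mm, 20 g. Origin: its centre
- ice5: ice cube with melt-rounded edges, pale and slippery, about 28 x 27 x 26 mm, 20 g. Origin: its centre
- oil_bottle: bystander: small white dropper bottle with a black cap, 37 x 35 x 98 mm. Origin: centre of its underside
- tape_roll: bystander: roll of white tape lying flat, 62 mm across, 19 high. Origin: centre of its underside
- petri_dish: bystander: round pale petri dish, 62 mm across, 14 high. Origin: centre of its underside

How it is judged:
On the way, in this order (a step that is already met when the one before it is completed fails the run):
1. at least one ice cube lies in the scoop, lifted clear of the pan's rim (((distance between ice0 and scoop_bowl below 0.055 m and height (world z) of ice0 above 0.09 m) or (distance between ice1 and scoop_bowl below 0.055 m and height (world z) of ice1 above 0.09 m) or (distance between ice2 and scoop_bowl below 0.055 m and height (world z) of ice2 above 0.09 m) or (distance between ice3 and scoop_bowl below 0.055 m and height (world z) of ice3 above 0.09 m) or (distance between ice4 and scoop_bowl below 0.055 m and height (world z) of ice4 above 0.09 m) or (distance between ice5 and scoop_bowl below 0.055 m and height (world z) of ice5 above 0.09 m))), for 0.2 s.
2. at least four ice cubes are in the red bucket ((distance between each of ice0, ice1, ice2, ice3 and bucket_inside below 0.062 m or distance between each of ice0, ice1, ice2, ice4 and bucket_inside below 0.062 m or distance between each of ice0, ice1, ice2, ice5 and bucket_inside below 0.062 m or distance between each of ice0, ice1, ice3, ice4 and bucket_inside below 0.062 m or distance between each of ice0, ice1, ice3, ice5 and bucket_inside below 0.062 m or distance between each of ice0, ice1, ice4, ice5 and bucket_inside below 0.062 m or distance between each of ice0, ice2, ice3, ice4 and bucket_inside below 0.062 m or distance between each of ice0, ice2, ice3, ice5 and bucket_inside below 0.062 m or distance between each of ice0, ice2, ice4, ice5 and bucket_inside below 0.062 m or distance between each of ice0, ice3, ice4, ice5 and bucket_inside below 0.062 m or distance between each of ice1, ice2, ice3, ice4 and bucket_inside below 0.062 m or distance between each of ice1, ice2, ice3, ice5 and bucket_inside below 0.062 m or distance between each of ice1, ice2, ice4, ice5 and bucket_inside below 0.062 m or distance between each of ice1, ice3, ice4, ice5 and bucket_inside below 0.062 m or distance between each of ice2, ice3, ice4, ice5 and bucket_inside below 0.062 m)), for 0.3 s.
At the end, for the whole second after the job is handed in: At least four cubes in the bucket, every other cube in the pan or bucket; bucket upright (0.08 rad) and still; scoop empty, released and still in its rest: origin at most 22 mm behind, 12 ahead of and 9 beside the bed's middle, slope 0.19 to 0.33 rad nose down, turned under 0.1 rad ((distance between each of ice0, ice1, ice2, ice3 and bucket_inside below 0.062 m or distance between each of ice0, ice1, ice2, ice4 and bucket_inside below 0.062 m or distance between each of ice0, ice1, ice2, ice5 and bucket_inside below 0.062 m or distance between each of ice0, ice1, ice3, ice4 and bucket_inside below 0.062 m or distance between each of ice0, ice1, ice3, ice5 and bucket_inside below 0.062 m or distance between each of ice0, ice1, ice4, ice5 and bucket_inside below 0.062 m or distance between each of ice0, ice2, ice3, ice4 and bucket_inside below 0.062 m or distance between each of ice0, ice2, ice3, ice5 and bucket_inside below 0.062 m or distance between each of ice0, ice2, ice4, ice5 and bucket_inside below 0.062 m or distance between each of ice0, ice3, ice4, ice5 and bucket_inside below 0.062 m or distance between each of ice1, ice2, ice3, ice4 and bucket_inside below 0.062 m or distance between each of ice1, ice2, ice3, ice5 and bucket_inside below 0.062 m or distance between each of ice1, ice2, ice4, ice5 and bucket_inside below 0.062 m or distance between each of ice1, ice3, ice4, ice5 and bucket_inside below 0.062 m or distance between each of ice2, ice3, ice4, ice5 and bucket_inside below 0.062 m) and (distance between ice0 and bucket_inside below 0.062 m or (x of ice0 in the frame of ice_pan between -0.108 and 0.108 m and y of ice0 in the frame of ice_pan between -0.069 and 0.069 m and z of ice0 in the frame of ice_pan between 0.01 and 0.062 m)) and (distance between ice1 and bucket_inside below 0.062 m or (x of ice1 in the frame of ice_pan between -0.108 and 0.108 m and y of ice1 in the frame of ice_pan between -0.069 and 0.069 m and z of ice1 in the frame of ice_pan between 0.01 and 0.062 m)) and (distance between ice2 and bucket_inside below 0.062 m or (x of ice2 in the frame of ice_pan between -0.108 and 0.108 m and y of ice2 in the frame of ice_pan between -0.069 and 0.069 m and z of ice2 in the frame of ice_pan between 0.01 and 0.062 m)) and (distance between ice3 and bucket_inside below 0.062 m or (x of ice3 in the frame of ice_pan between -0.108 and 0.108 m and y of ice3 in the frame of ice_pan between -0.069 and 0.069 m and z of ice3 in the frame of ice_pan between 0.01 and 0.062 m)) and (distance between ice4 and bucket_inside below 0.062 m or (x of ice4 in the frame of ice_pan between -0.108 and 0.108 m and y of ice4 in the frame of ice_pan between -0.069 and 0.069 m and z of ice4 in the frame of ice_pan between 0.01 and 0.062 m)) and (distance between ice5 and bucket_inside below 0.062 m or (x of ice5 in the frame of ice_pan between -0.108 and 0.108 m and y of ice5 in the frame of ice_pan between -0.069 and 0.069 m and z of ice5 in the frame of ice_pan between 0.01 and 0.062 m)) and x of scoop in the frame of scoop_rest between -0.022 and 0.012 m and y of scoop in the frame of scoop_rest between -0.009 and 0.009 m and z of scoop in the frame of scoop_rest between 0.038 and 0.057 m and angle between scoop's own z axis and vertical between 0.19 and 0.33 rad and angle between the y axis of scoop and the y axis of scoop_rest, either way round below 0.1 rad and linear speed of each of scoop, bucket below 0.02 m/s and angle between bucket's own z axis and vertical below 0.08 rad); the robot touches nothing.
It fails at once if the gripper or arm touches an ice cube (contact force between any of the arm, the fingers and ice0 above 0.3 N or contact force between any of the arm, the fingers and ice1 above 0.3 N or contact force between any of the arm, the fingers and ice2 above 0.3 N or contact force between any of the arm, the fingers and ice3 above 0.3 N or contact force between any of the arm, the fingers and ice4 above 0.3 N or contact force between any of the arm, the fingers and ice5 above 0.3 N).
It fails at once if a bystander (oil bottle, tape roll or petri dish) is moved more than 25 mm (distance of any of oil_bottle, tape_roll, petri_dish from where it was at the start of the episode above 0.025 m).
It also fails if it takes over 64 s, if anything falls off the work surface, if the arm or the gripper's body presses on something with over 40 N, if the wrist force passes 120 N, or if a joint passes its speed limit or range.

ROBOT

A 7-joint arm with a two-finger parallel gripper is mounted at the origin on a cart in front of the work surface, level with it; the furniture and walls round the work are solid. World frame = base frame: x ahead of the robot, y to its left, z up, the work surface at z = 0. Lengths are in m, angles in rad, forces in N, time in s.
With the tool pointing down it reaches from about 0.4 to 0.85 m from the base axis. Payload 10.4 kg.
Tool frame: the origin (TCP) lies between the finger pads; the fingertips stand manip.tip_extent ahead of it and the grasp point (between the pads) lies 6 mm ahead of it (manip.tip_extent is the distance from the TCP to the fingertips, in m); z points along the fingers, y is the line along which they close (so a half turn about z gives the same grasp; the last joint's range is limited). The gripper opens to 85 mm and grips with 20 to 120 N. Pads are 22 mm wide; open, the fingers measure 114 mm over their backs; the gripper's body (76 mm by 85 mm) begins 54 mm behind the grasp point. The pads swing forward as they close: fully open they stand 13 mm farther back than shut.
Start: joints at [1.216, 0.332, -0.065, 1.46, 0.022, 1.35, -0.088], TCP at [0.204, -0.591, 0.256] pointing down, gripper open.
Joint ranges: [-2.6, 2.6], [-0.5, 2.12], [-1.47, 1.34], [0.16, 2.42], [-1.27, 4.41], [0.06, 2.06], [-2.6, 2.6]. Speed limits (rad/s): [2.22, 2.22, 2.79, 2.79, 3.14, 3.14, 3.14].

INTERFACE

Orientations are given as a unit quaternion [x, y, z, w].
In Python, from workcell import get_obs, optics, workorder, manip gives the robot as it stands.
- The arm moves only by the tool jog_arm, never from a script. Its argument "increments" is a list of rows, each a list of 7 numbers: the shift along the tool's x, y, z in m, then the turn, a rotation vector about the tool's x, y, z in rad, then the opening, from -1 (shut) to 1 (fully open). A call has 1 to 5 rows; each row is the pose to reach, as a shift and turn from the pose commanded when the call began, along the tool's axes at that moment; what a row does not reach only later rows make up. A row lasts 1/12 s, in which the tool goes at most 41.7 mm and 7.16 degrees, less where a joint would pass 70% of its speed; a pose out of reach is approached as far as the arm can. A call with a gripper value outside its range is refused whole. The fingers move at their own pace and stop on an object; "grip_force" is the grip in N (left out, the last holds). Time passes only in rows, so rows that repeat a pose let the fingers close. It gives the time, the measured TCP pose, the force, the opening and the grip force at its end, in the units of the state.
- get_obs(): the state, without advancing time (a new reading comes with each control period).
- optics.camera(name): name is "scene" or "top"; returns a dict with "color" (384x512x3 uint8, red, green, blue), "depth" (384x512 float32, m along the optical axis (not along the pixel's ray), 0 where there is no reading), "K" (3x3 intrinsics, pixels), "R" (3x3) and "t" (3): a world point X has camera coordinates R X + t. Camera axes: x right, y down, z forward; pixel columns grow to the right and rows downward; lengths in m; the calibration is good to about 2 mm. A picture is of the moment at which its call begins.
- workorder.hand_in(): hands the job in; it is judged then, once.
The state is a dict: "clock": time; "joint_pos": joint angles; "joint_velocities": joint speeds; "tau": joint torques, N m; "position": TCP position; "ee_rot": TCP orientation; "ft_force": force on the tool from outside, world axes, zero at the start; "torque": the same for the moment, N m; "grip_width": opening from 0.0 (shut) to 1.0 (fully open); "grasp_force": force on a finger pad.
Only numpy, scipy, OpenCV 4.12 (cv2) and the standard library are available. Lean on these libraries where they do the work, as an engineer would, in place of code of your own. Each camera call takes 0.05 s, during which the arm holds its last target. There are 200 camera calls.

## Working session

There is one attempt and no reset: what is moved stays moved. The work goes in short steps, Python scripts to look and compute and a tool call to move; the robot and the scene stay as the last step left them, time stands still between calls to the robot, and variables do not carry over. Pictures are saved under pics/ and viewed, at most 10 in all, crops included, and the job is handed in when it is done.

Besides the shell and the picture viewer there is one more tool, called after "Emit:" by a JSON object that holds its "method" and its "body". jog_arm: Moves the arm, as the interface text tells. Its arguments: {"type":"object","properties":{"increments":{"type":"array"},"grip_force":{"type":"number"}},"required":["increments"]}

```bash
ls; mkdir -p pics
python3 - <<'E'
from workcell import get_obs, optics, workorder, manip
import cv2,numpy as np
print(get_obs()); print(manip.tip_extent, dir(manip))
for n in("scene","top"):
    c=optics.camera(n); cv2.imwrite(f"pics/{n}0.png",c["color"][:,:,::-1]); np.savez(f"{n}0.npz",**c); print(c["K"],c["R"],c["t"])
E
```

```text
pics
{'clock': 0.0, 'joint_pos': array([ 1.21637657,  0.33287107, -0.06469571,  1.46096268,  0.02159123,
        1.34987135, -0.08848167]), 'joint_velocities': array([ 1.28727273e-04,  1.78062372e-03, -9.81432274e-04, -2.01922608e-04,
       -6.87909072e-05,  7.65136032e-04,  2.64411087e-05]), 'tau': array([-5.37071319e-04, -6.25451016e+01,  4.81787429e-02, -3.91608238e+01,
        1.58715929e-02,  9.89404827e-03, -3.84815132e-05]), 'position': array([ 0.20348838, -0.59058606,  0.25550618]), 'ee_rot': array([ 9.86265459e-01,  1.65166405e-01, -1.45733501e-04, -6.93534273e-04]), 'ft_force': array([-0.24069562, -1.06974796,  0.32534166]), 'torque': array([-0.01677807,  0.00340023,  0.01326728]), 'grasp_force': 0.0, 'grip_width': 0.998294469085866}
0.025 ['MotionError', '__class__', '__delattr__', '__dict__', '__dir__', '__doc__', '__eq__', '__format__', '__ge__', '__getattribute__', '__getstate__', '__gt__', '__hash__', '__init__', '__init_subclass__', '__le__', '__lt__', '__module__', '__ne__', '__new__', '__reduce__', '__reduce_ex__', '__repr__', '__setattr__', '__sizeof__', '__str__', '__subclasshook__', '__weakref__', 'tip_extent']
[[382.23567779   0.         256.95010514]
 [  0.         382.23567779 192.11133705]
 [  0.           0.           1.        ]] [[-0.72940447 -0.6839632   0.01278541]
 [-0.40668427  0.41852365 -0.81206272]
 [ 0.55007002 -0.5975218  -0.58343009]] [0.46132732 0.32169765 0.9125215 ]
[[348.11129782   0.         259.11188332]
 [  0.         348.11129782 194.63703966]
 [  0.           0.           1.        ]] [[-0.00931555 -0.99995113  0.00330999]
 [-0.99717279  0.00904274 -0.07459657]
 [ 0.074563   -0.00399554 -0.9972083 ]] [0.05951893 0.58805533 0.95861575]
```

View pics/scene0.png

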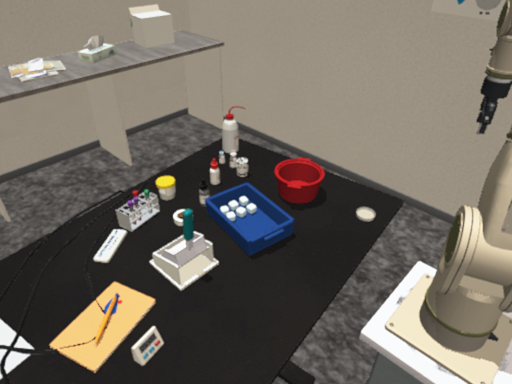

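View pics/top0.png

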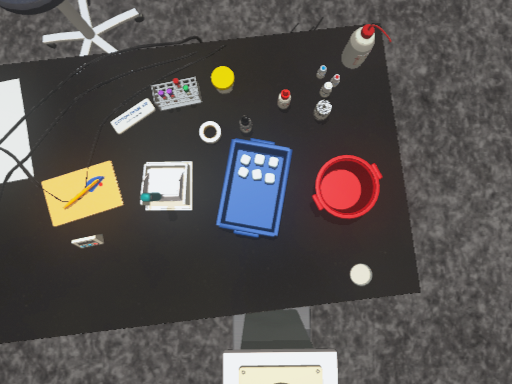

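The scene view shows the rest with the scoop (~185,250), the pan (~250,217), the bucket (~300,180) and the petri dish (366,214). In the top view they are at rest (167,186), pan (255,188) with ice at rows 158-178, bucket (347,187), bottle (245,124), tape (210,132) and dish (361,274). Next come enlarged crops and depth measurement.

```bash
cat > h.py <<'E'
import numpy as np, cv2
def cloud(c):
    d=c["depth"]; v,u=np.mgrid[:d.shape[0],:d.shape[1]]; K=c["K"]
    P=np.stack([(u-K[0,2])/K[0,0]*d,(v-K[1,2])/K[1,1]*d,d],-1)
    return (P-c["t"])@c["R"]   # R^T(P-t)
def load(n): return dict(np.load(n))
E
python3 - <<'E'
from h import *
S=load("scene0.npz");T=load("top0.npz")
a=cv2.resize(S["color"][195:290,140:220],None,fx=5,fy=5,interpolation=3)
b=cv2.resize(T["color"][150:220,130:205],None,fx=5,fy=5,interpolation=3)
h=np.zeros((475,790,3),np.uint8);h[:475,:400]=a;h[:350,410:785]=b;cv2.imwrite("pics/rest.png",h[:,:,::-1])
a=cv2.resize(T["color"][130:245,210:390],None,fx=4.4,fy=4.4,interpolation=3)
cv2.imwrite("pics/pan.png",a[:,:,::-1])
for n,c in(("S",S),("T",T)):
    X=cloud(c);ok=c["depth"]>0
    hsv=cv2.cvtColor(c["color"],cv2.COLOR_RGB2HSV);h,s,v=[hsv[...,i].astype(int) for i in range(3)]
    x,y,z=X[...,0],X[...,1],X[...,2]
    print(n,"table z",np.median(z[ok&(v<30)&(abs(z)<.05)]))
    for nm,m in (("teal",ok&(h>80)&(h<98)&(s>120)),("blue",ok&(h>103)&(h<125)&(s>150)&(z>.05)&(z<.075)&(x>.3)),("red",ok&((h<8)|(h>172))&(s>150)&(z>.075)&(z<.1)&(x>.3)&(y<-.1)),
      ("petri",ok&(v>120)&(s<60)&(x>.25)&(x<.42)&(y<-.2)&(y>-.5)&(z>.005)&(z<.05)),
      ("white rest",ok&(v>120)&(s<60)&(x>.4)&(x<.75)&(y>.12)&(y<.4)&(z>.01)),
      ("tape",ok&(v>120)&(s<60)&(x>.7)&(x<.85)&(y>.08)&(y<.25)&(z>.005)&(z<.04))):
        q=X[m]
        if len(q)>3: print(nm,len(q),"min",q.min(0).round(3),"max",q.max(0).round(3),"med",np.median(q,0).round(3),
          cv2.minAreaRect((q[:,:2]*1000).astype(np.float32)))
E
```

```text
S table z 0.00040227129353396243
teal 267 min [ 0.452 -1.429 -0.003] max [0.814 0.549 0.473] med [0.569 0.318 0.177] ((707.6064453125, -424.55731201171875), (322.099853515625, 1986.83251953125), 5.578546524047852)
blue 1137 min [ 0.471 -0.033  0.05 ] max [0.748 0.174 0.067] med [0.575 0.079 0.06 ] ((609.088134765625, 69.33993530273438), (171.65493774414062, 271.357177734375), 79.11019897460938)
red 474 min [ 0.521 -0.267  0.075] max [ 0.69  -0.1    0.092] med [ 0.619 -0.203  0.086] ((605.652099609375, -182.9423370361328), (165.94244384765625, 169.479248046875), 88.49659729003906)
petri 189 min [ 0.335 -0.257  0.005] max [ 0.395 -0.2    0.017] med [ 0.362 -0.226  0.013] ((364.8966979980469, -228.33132934570312), (60.161590576171875, 57.223079681396484), 1.8870314359664917)
white rest 1517 min [0.548 0.129 0.01 ] max [0.742 0.379 0.216] med [0.583 0.328 0.06 ] ((633.7493286132812, 250.1500244140625), (156.69989013671875, 285.22979736328125), 13.030851364135742)
tape 128 min [0.7   0.08  0.006] max [0.806 0.227 0.039] med [0.779 0.206 0.019] ((765.19921875, 146.53634643554688), (157.586
[... 395 characters left out ...]
6.0633239746094), 79.73548889160156)
red 1162 min [ 0.52  -0.273  0.075] max [ 0.688 -0.1    0.091] med [ 0.611 -0.196  0.085] ((604.3123779296875, -180.47059631347656), (168.0251922607422, 168.52783203125), 77.21083068847656)
petri 372 min [ 0.333 -0.258  0.005] max [ 0.392 -0.2    0.017] med [ 0.364 -0.229  0.011] ((362.61029052734375, -229.3265838623047), (58.48259735107422, 57.471763610839844), 1.2623186111450195)
white rest 1470 min [0.55  0.173 0.01 ] max [0.75  0.372 0.208] med [0.627 0.304 0.046] ((650.6905517578125, 272.91973876953125), (197.35769653320312, 200.43972778320312), 89.43679809570312)
tape 240 min [0.703 0.096 0.007] max [0.803 0.222 0.032] med [0.77  0.191 0.017] ((740.1483154296875, 163.7935028076172), (147.6663818359375, 59.29087829589844), 42.96493148803711)
  return _methods._mean(a, axis=axis, dtype=dtype,
  ret = ret.dtype.type(ret / rcount)
```

View pics/rest.png

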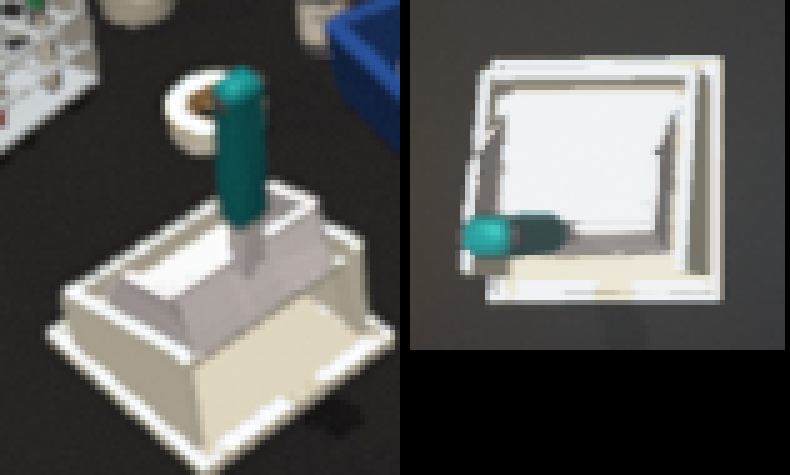

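View pics/pan.png

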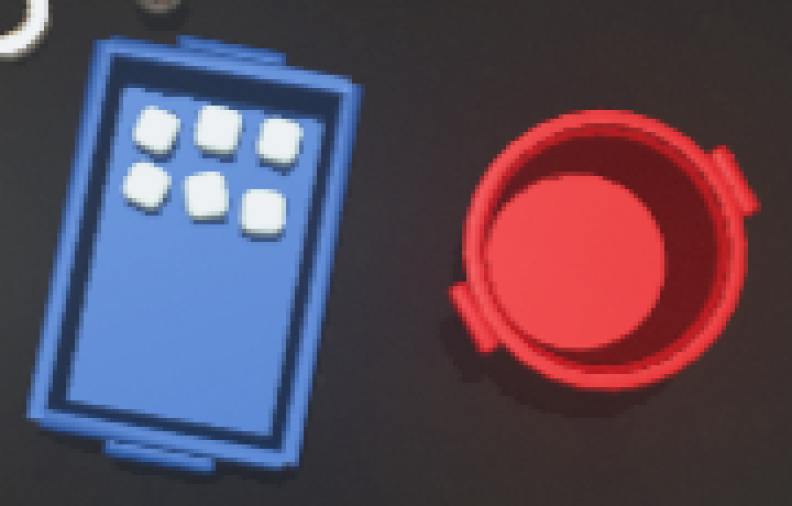

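The rest crop shows the handle at the robot-side end with the nose pointing up in the image (+x), the handle top at top-view pixel ~(146,197), and the cheeks left and right. The pan crop shows the pan turned slightly clockwise, six cubes in its far half in two rows of three, and the bucket centred near pixel (347,187).

```bash
cat >> h.py <<'E'
def circ(p):
    A=np.c_[2*p,np.ones(len(p))]; s=np.linalg.lstsq(A,(p**2).sum(1),rcond=None)[0]; return s[:2],np.sqrt(s[2]+s[:2]@s[:2])
def hsvm(c):
    q=cv2.cvtColor(c["color"],cv2.COLOR_RGB2HSV); return [q[...,i].astype(int) for i in range(3)]
E
python3 - <<'E'
from h import *
for n in "scene0.npz","top0.npz":
    c=load(n);X=cloud(c);h,s,v=hsvm(c);x,y,z=np.moveaxis(X,-1,0);ok=c["depth"]>0
    print(n)
    m=ok&(s<110)&(v>60)&(x>.5)&(x<.74)&(y>.2)&(y<.42)&(z>.004)
    k,l,st,_=cv2.connectedComponentsWithStats(m.astype(np.uint8)); i=1+np.argmax(st[1:,4]); m=l==i
    q=X[m]; print("rest",q.min(0).round(3),q.max(0).round(3),[np.round(a,1) for a in cv2.minAreaRect((q[:,:2]*1000).astype(np.float32))])
    lo=q[q[:,2]<.012]; 
    if len(lo)>20: print("base",len(lo),[np.round(a,1) for a in cv2.minAreaRect((lo[:,:2]*1000).astype(np.float32))])
    t=X[ok&(h>80)&(h<98)&(s>120)&(x>.5)&(x<.65)&(y>.25)&(y<.37)&(z>.09)]
    print("teal",len(t)); 
    for a in np.arange(.1,.23,.02):
        w=t[(t[:,2]>=a)&(t[:,2]<a+.02)]
        if len(w): print("  ",a.round(2),w.mean(0).round(4),w.min(0).round(3),w.max(0).round(3))
    r=X[ok&((h<8)|(h>172))&(s>150)&(z>.080)&(z<.1)&(x>.45)&(y<-.08)&(y>-.32)]
    print("red",circ(r[:,:2]),np.median(r[:,2]))
    b=X[ok&(h>103)&(h<125)&(s>130)&(x>.42)&(y>-.08)&(y<.2)&(z>.055)&(z<.07)]
    print("blue",[np.round(a,1) for a in cv2.minAreaRect((b[:,:2]*1000).astype(np.float32))],np.median(b[:,2]))
    f=X[ok&(h>103)&(h<125)&(s>100)&(x>.42)&(y>-.08)&(y<.2)&(z>.005)&(z<.02)]
    print("floor",[np.round(a,1) for a in cv2.minAreaRect((f[:,:2]*1000).astype(np.float32))],np.median(f[:,2]))
    w=(ok&(s<90)&(v>140)&(x>.5)&(x<.75)&(y>-.05)&(y<.14)&(z>.025)&(z<.055)).astype(np.uint8)
    w=cv2.erode(w,np.ones((2,2))) if n[0]=="s" else w
    k,l,st,_=cv2.connectedComponentsWithStats(w,connectivity=4)
    for i in range(1,k):
        if st[i,4]>5: q=X[l==i]; print("cube",st[i,4],((q.min(0)+q.max(0))/2).round(3),np.median(q,0).round(3))
E
```

```text
scene0.npz
rest [0.548 0.247 0.004] [0.69  0.38  0.144] [array([619.4, 313.4]), array([132.5, 142. ]), np.float64(89.9)]
base 667 [array([619.4, 313.4]), array([132.5, 142. ]), np.float64(89.9)]
teal 255
   0.12 [0.5716 0.3173 0.1352] [0.569 0.306 0.13 ] [0.575 0.326 0.14 ]
   0.14 [0.5717 0.3187 0.1508] [0.566 0.306 0.14 ] [0.583 0.327 0.16 ]
   0.16 [0.5696 0.3181 0.17  ] [0.565 0.305 0.16 ] [0.58  0.327 0.18 ]
   0.18 [0.5672 0.3174 0.1893] [0.563 0.305 0.18 ] [0.574 0.327 0.199]
   0.2 [0.5685 0.3153 0.2104] [0.562 0.301 0.2  ] [0.58  0.326 0.218]
red (array([ 0.6042895 , -0.17386885]), np.float64(0.08062190062408393)) 0.08633827530232559
blue [array([608.3,  69.6]), array([171.4, 265.8]), np.float64(79.9)] 0.060969195122422534
floor [array([605. ,  69.8]), array([160.9, 232.5]), np.float64(79.4)] 0.011998577634960005
cube 38 [0.678 0.019 0.032] [0.676 0.02  0.035]
cube 40 [0.685 0.058 0.032] [0.683 0.058 0.034]
cube 40 [0.633 0.03  0.033] [0.63  0.032 0.035]
cube 76 [0.668 0.1   0.033] [0.662 0.1   0.035]
cube 45 [0.643 0.064 0.032] [0.641 0.067 0.035]
top0.npz
rest [0.55  0.245 0.004] [0.689 0.377 0.214] [array([620.2, 310.4]), array([131.2, 138.7]), np.float64(89.4)]
base 448 [array([620.1, 310.5]), array([131.3, 138.6]), np.float64(89.5)]
teal 64
   0.2 [0.5719 0.3125 0.2136] [0.564 0.303 0.209] [0.581 0.322 0.218]
red (array([ 0.60429287, -0.17824514]), np.float64(0.080386974531091)) 0.08540467020618293
blue [array([608.9,  67.5]), array([169. , 263.1]), np.float64(79.6)] 0.05991750399565107
floor [array([608.4,  67.1]), array([135.4, 214. ]), np.float64(79.5)] 0.010574062976397075
cube 81 [0.688 0.091 0.032] [0.688 0.093 0.035]
cube 91 [0.689 0.052 0.032] [0.688 0.053 0.034]
cube 83 [0.681 0.013 0.034] [0.681 0.014 0.034]
cube 81 [0.653 0.099 0.033] [0.652 0.098 0.034]
cube 91 [0.646 0.061 0.032] [0.646 0.06  0.035]
cube 92 [0.636 0.025 0.033] [0.634 0.025 0.035]
```

```bash
cat >> h.py <<'E'
import json
from scipy.spatial.transform import Rotation as Ro, Slerp
R0=Ro.from_matrix(np.array([[-1,0,0],[0,1,0],[0,0,-1.]]))
def tool(psi,a): return Ro.from_euler("ZY",[psi,a],degrees=True)*R0     # heading, tilt (nose-down +), deg
def tcp(ref,refpt,psi,th):
    """TCP pose that puts scoop-frame point refpt at world ref; th = nose-down pitch"""
    S=Ro.from_euler("ZY",[psi,th],degrees=True); h=np.array([-.342,0,.940])
    return np.array(ref)+S.apply(np.array([-.075,0,.115])+.006*h-np.array(refpt)), tool(psi,th-20)
NOSE=np.array([.048,0,.001]); ORG=np.zeros(3)
def cmd():
    q=json.load(open("cmd.json")); return np.array(q[0]),Ro.from_quat(q[1])
def setcmd(p,R): json.dump([list(p),list(R.as_quat())],open("cmd.json","w"))
def obs(): 
    from workcell import get_obs
    o=get_obs(); return np.array(o["position"]),Ro.from_quat(o["ee_rot"])
def plan(wps,grip,vmax=.035,wmax=6.5,nrow=5):
    """wps: list of (p,R[,vmax]); prints one target row per call (repeat it), updating cmd"""
    p,R=cmd()
    for w in wps:
        P,Q=w[0],w[1]; v=w[2] if len(w)>2 else vmax
        n=int(np.ceil(max(np.linalg.norm(P-p)/v,np.degrees((R.inv()*Q).magnitude())/wmax,1)))
        k=int(np.ceil(n/nrow)); sl=Slerp([0,1],Ro.concatenate([R,Q])); p0=p
        for j in range(1,k+1):
            f=j/k; tp=p0+f*(P-p0); tR=sl(f)
            d=np.r_[R.inv().apply(tp-p).round(3),(R.inv()*tR).as_rotvec().round(2)]+0.
            print(f"{n/k:.1f} rows",json.dumps(list(d)+[grip]))
            p=p+R.apply(d[:3]); R=R*Ro.from_rotvec(d[3:])
        print("   at",p.round(3))
    setcmd(p,R)
def err():
    p,R=cmd();q,S=obs(); print("meas-cmd mm",((q-p)*1000).round(1),"deg",np.degrees((R.inv()*S).as_rotvec()).round(2))
E
python3 - <<'E'
from h import *
p,R=obs(); setcmd(p,R)
P,Q=tcp([.62,.313,.045],ORG,0,15); print(P)
up=P+[0,0,.115]
plan([(np.array([.42,-.40,.31]),tool(60-0,0)),(np.array([.52,0,.31]),tool(120,0)),(up,tool(180,-5))][:0],1)
# tool(psi) x axis = heading+180
Rz=lambda yawx,a=0: tool(yawx-180,a)
plan([(np.array([.42,-.40,.31]),Rz(70)),(np.array([.52,-.05,.31]),Rz(125)),(up,Q)],1)
E
```

```text
[0.57679741 0.313      0.18147182]
4.5 rows [0.133, -0.055, -0.027, 0.0, 0.0, -0.44, 1]
4.5 rows [0.144, 0.007, -0.027, 0.0, 0.0, -0.45, 1]
   at [ 0.419 -0.4    0.31 ]
3.7 rows [0.121, -0.008, 0.0, 0.0, 0.0, -0.32, 1]
3.7 rows [0.118, 0.03, 0.0, 0.0, 0.0, -0.32, 1]
3.7 rows [0.102, 0.065, 0.0, 0.0, 0.0, -0.32, 1]
   at [ 0.52 -0.05  0.31]
3.7 rows [0.088, 0.085, 0.005, -0.01, -0.03, -0.32, 1]
3.7 rows [0.057, 0.109, 0.003, -0.02, -0.03, -0.32, 1]
3.7 rows [0.021, 0.12, 0.005, -0.01, -0.02, -0.32, 1]
   at [0.576 0.313 0.296]
```

Emit:
{"method": "jog_arm", "body": {"increments": [[0.133, -0.055, -0.027, 0, 0, -0.44, 1], [0.133, -0.055, -0.027, 0, 0, -0.44, 1], [0.133, -0.055, -0.027, 0, 0, -0.44, 1], [0.133, -0.055, -0.027, 0, 0, -0.44, 1], [0.133, -0.055, -0.027, 0, 0, -0.44, 1]]}}

```text
clock: 0.52
position: [0.317, -0.4915, 0.2844]
ee_rot: [0.924, 0.382, 0.001, 0.0]
ft_force: [0.4, 0.1, -0.2]
grip_width: 1.001
grasp_force: 0.0
```

Emit:
{"method": "jog_arm", "body": {"increments": [[0.144, 0.007, -0.027, 0, 0, -0.45, 1], [0.144, 0.007, -0.027, 0, 0, -0.45, 1], [0.144, 0.007, -0.027, 0, 0, -0.45, 1], [0.144, 0.007, -0.027, 0, 0, -0.45, 1], [0.144, 0.007, -0.027, 0, 0, -0.45, 1]]}}

```text
clock: 0.93
position: [0.424, -0.3957, 0.3111]
ee_rot: [0.816, 0.579, 0.001, 0.0]
ft_force: [0.1, -0.2, -0.6]
grip_width: 1.0
grasp_force: 0.0
```

Emit:
{"method": "jog_arm", "body": {"increments": [[0.121, -0.008, 0, 0, 0, -0.32, 1], [0.121, -0.008, 0, 0, 0, -0.32, 1], [0.121, -0.008, 0, 0, 0, -0.32, 1], [0.121, -0.008, 0, 0, 0, -0.32, 1], [0.121, -0.008, 0, 0, 0, -0.32, 1]]}}

```text
clock: 1.35
position: [0.4537, -0.2823, 0.3103]
ee_rot: [0.717, 0.698, -0.0, 0.0]
ft_force: [0.1, -1.3, 0.5]
grip_width: 1.004
grasp_force: 0.0
```

Emit:
{"method": "jog_arm", "body": {"increments": [[0.118, 0.03, 0, 0, 0, -0.32, 1], [0.118, 0.03, 0, 0, 0, -0.32, 1], [0.118, 0.03, 0, 0, 0, -0.32, 1], [0.118, 0.03, 0, 0, 0, -0.32, 1], [0.118, 0.03, 0, 0, 0, -0.32, 1]]}}

```text
clock: 1.77
position: [0.4869, -0.1662, 0.3102]
ee_rot: [0.597, 0.802, -0.0, -0.0]
ft_force: [0.3, -0.9, -0.0]
grip_width: 1.0
grasp_force: 0.0
```

Emit:
{"method": "jog_arm", "body": {"increments": [[0.102, 0.065, 0, 0, 0, -0.32, 1], [0.102, 0.065, 0, 0, 0, -0.32, 1], [0.102, 0.065, 0, 0, 0, -0.32, 1], [0.102, 0.065, 0, 0, 0, -0.32, 1], [0.102, 0.065, 0, 0, 0, -0.32, 1]]}}

```text
clock: 2.18
position: [0.52, -0.0506, 0.3099]
ee_rot: [0.462, 0.887, -0.0, -0.0]
ft_force: [-0.1, -0.4, -0.4]
grip_width: 0.999
grasp_force: 0.0
```

Emit:
{"method": "jog_arm", "body": {"increments": [[0.088, 0.085, 0.005, -0.01, -0.03, -0.32, 1], [0.088, 0.085, 0.005, -0.01, -0.03, -0.32, 1], [0.088, 0.085, 0.005, -0.01, -0.03, -0.32, 1], [0.088, 0.085, 0.005, -0.01, -0.03, -0.32, 1], [0.088, 0.085, 0.005, -0.01, -0.03, -0.32, 1]]}}

```text
clock: 2.6
position: [0.5392, 0.0699, 0.3048]
ee_rot: [0.315, 0.949, -0.003, 0.015]
ft_force: [-0.2, -0.9, -0.1]
grip_width: 0.997
grasp_force: 0.0
```

Emit:
{"method": "jog_arm", "body": {"increments": [[0.057, 0.109, 0.003, -0.02, -0.03, -0.32, 1], [0.057, 0.109, 0.003, -0.02, -0.03, -0.32, 1], [0.057, 0.109, 0.003, -0.02, -0.03, -0.32, 1], [0.057, 0.109, 0.003, -0.02, -0.03, -0.32, 1], [0.057, 0.109, 0.003, -0.02, -0.03, -0.32, 1]]}}

```text
clock: 3.02
position: [0.559, 0.191, 0.3002]
ee_rot: [0.16, 0.987, -0.001, 0.032]
ft_force: [-0.9, -1.0, -0.8]
grip_width: 0.999
grasp_force: 0.0
```

Emit:
{"method": "jog_arm", "body": {"increments": [[0.021, 0.12, 0.005, -0.01, -0.02, -0.32, 1], [0.021, 0.12, 0.005, -0.01, -0.02, -0.32, 1], [0.021, 0.12, 0.005, -0.01, -0.02, -0.32, 1], [0.021, 0.12, 0.005, -0.01, -0.02, -0.32, 1], [0.021, 0.12, 0.005, -0.01, -0.02, -0.32, 1]]}}

```text
clock: 3.43
position: [0.5773, 0.3112, 0.2946]
ee_rot: [0.001, 0.999, -0.003, 0.042]
ft_force: [0.1, -1.2, 0.8]
grip_width: 1.005
grasp_force: 0.0
```

Run:
```python
from h import *
err()
P,Q=tcp([.62,.313,.045],ORG,0,15)
plan([(P,Q,.03)],1)
```

```text
meas-cmd mm [ 1.  -1.5 -1.6] deg [0.16 0.07 0.13]
4.0 rows [0.009, 0.001, 0.114, 0.0, 0.0, 0.0, 1]
   at [0.577 0.313 0.182]
```

Emit:
{"method": "jog_arm", "body": {"increments": [[0.002, 0.001, 0.024, 0, 0, 0, 1], [0.004, 0.001, 0.048, 0, 0, 0, 1], [0.006, 0.001, 0.072, 0, 0, 0, 1], [0.008, 0.001, 0.096, 0, 0, 0, 1], [0.009, 0.001, 0.114, 0, 0, 0, 1]]}}

```text
clock: 3.85
position: [0.579, 0.3074, 0.1793]
ee_rot: [0.004, 0.999, -0.004, 0.042]
ft_force: [-0.5, 0.1, 0.3]
grip_width: 1.004
grasp_force: 0.0
```

Emit:
{"method": "jog_arm", "body": {"increments": [[0, 0, 0, 0, 0, 0, 1], [0, 0, 0, 0, 0, 0, -1], [0, 0, 0, 0, 0, 0, -1], [0, 0, 0, 0, 0, 0, -1], [0, 0, 0, 0, 0, 0, -1]], "grip_force": 110}}

```text
clock: 4.27
position: [0.5779, 0.3128, 0.1831]
ee_rot: [0.0, 0.999, -0.002, 0.043]
ft_force: [-0.1, -0.8, 0.7]
grip_width: 0.451
grasp_force: 0.0
```

Emit:
{"method": "jog_arm", "body": {"increments": [[0, 0, 0, 0, 0, 0, -1], [0, 0, 0, 0, 0, 0, -1], [0, 0, 0, 0, 0, 0, -1], [0, 0, 0, 0, 0, 0, -1], [0, 0, 0, 0, 0, 0, -1]]}}

```text
clock: 4.68
position: [0.5776, 0.3133, 0.1827]
ee_rot: [-0.0, 0.999, -0.002, 0.043]
ft_force: [-1.3, -0.4, 6.3]
grip_width: 0.265
grasp_force: 106.8
```

Run:
```python
from h import *
from workcell import get_obs
err(); o=get_obs(); print(o["joint_pos"].round(2),o["grip_width"],o["grasp_force"],o["ft_force"])
# lift out: along +z .10, then look
P,Q=tcp([.62,.313,.045],ORG,0,15)
plan([(P+[-.012,0,.08],Q,.02)],-1)
```

```text
meas-cmd mm [ 0.6 -0.1  0.9] deg [ 0.03 -0.12  0.  ]
[ 0.05  0.55 -0.89  1.5   0.51  1.25  0.67] 0.2648784359724172 106.8385899066925 [-1.32335447 -0.36887329  6.31711799]
5.0 rows [0.005, -0.001, -0.08, 0.0, 0.0, 0.0, -1]
   at [0.565 0.313 0.261]
```

Emit:
{"method": "jog_arm", "body": {"increments": [[0.001, 0, -0.016, 0, 0, 0, -1], [0.002, 0, -0.032, 0, 0, 0, -1], [0.003, 0, -0.048, 0, 0, 0, -1], [0.004, -0.001, -0.064, 0, 0, 0, -1], [0.005, -0.001, -0.08, 0, 0, 0, -1]]}}

```text
clock: 5.1
position: [0.5649, 0.3125, 0.2632]
ee_rot: [-0.001, 0.999, -0.002, 0.043]
ft_force: [0.2, -0.9, -1.9]
grip_width: 0.267
grasp_force: 106.5
```

```bash
cat >> h.py <<'E'
PAN=np.array([.6085,.0685]); PSI=-10.3
def pan(px,py,z): c,s=np.cos(np.radians(PSI)),np.sin(np.radians(PSI)); return np.array([PAN[0]+c*px-s*py,PAN[1]+s*px+c*py,z])
E
python3 - <<'E'
from h import *
err(); 
P,Q=tcp(pan(.008,.015,.16),NOSE,PSI,6)
plan([(P,Q,.03)],-1)
E
```

```text
meas-cmd mm [-0.4 -0.1  2.2] deg [ 0.05 -0.07 -0.03]
4.0 rows [0.027, -0.105, -0.018, 0.01, -0.08, 0.09, -1]
4.0 rows [0.016, -0.108, -0.018, 0.02, -0.08, 0.09, -1]
   at [0.509 0.102 0.292]
```

Emit:
{"method": "jog_arm", "body": {"increments": [[0.005, -0.021, -0.01, 0, -0.01, 0.02, -1], [0.011, -0.045, -0.018, 0, -0.03, 0.04, -1], [0.017, -0.07, -0.018, 0.01, -0.05, 0.06, -1], [0.023, -0.09, -0.018, 0.01, -0.07, 0.08, -1], [0.027, -0.105, -0.018, 0.01, -0.08, 0.09, -1]]}}

```text
clock: 5.52
position: [0.5362, 0.2062, 0.2783]
ee_rot: [0.045, 0.995, -0.006, 0.084]
ft_force: [0.1, -0.4, -0.9]
grip_width: 0.265
grasp_force: 106.9
```

Emit:
{"method": "jog_arm", "body": {"increments": [[0.003, -0.025, -0.004, 0, -0.02, 0.02, -1], [0.007, -0.05, -0.009, 0.01, -0.04, 0.04, -1], [0.011, -0.075, -0.013, 0.01, -0.06, 0.06, -1], [0.014, -0.095, -0.016, 0.02, -0.07, 0.08, -1], [0.016, -0.108, -0.018, 0.02, -0.08, 0.09, -1]]}}

```text
clock: 5.93
position: [0.5079, 0.1002, 0.2939]
ee_rot: [0.091, 0.988, -0.014, 0.123]
ft_force: [0.9, -0.5, -1.6]
grip_width: 0.269
grasp_force: 107.1
```

Emit:
{"method": "jog_arm", "body": {"increments": [[0, 0, 0, 0, 0, 0, -1], [0, 0, 0, 0, 0, 0, -1]]}}

```text
clock: 6.1
position: [0.5085, 0.1017, 0.2936]
ee_rot: [0.09, 0.988, -0.014, 0.123]
ft_force: [-0.4, 0.7, -1.7]
grip_width: 0.267
grasp_force: 107.2
```

```bash
cat >> h.py <<'E'
def scoopframe(X):
    p,R=obs(); q=R.inv().apply(X-p)   # tool frame
    S=R*R0.inv()*Ro.from_euler("Y",20,degrees=True)  # scoop rotation
    h=np.array([-.342,0,.940]); org=p-S.apply(np.array([-.075,0,.115])+.006*h)
    return S.inv().apply(X-org)
E
python3 - <<'E'
from h import *
from workcell import optics
err()
for n in("top","scene"):
    c=optics.camera(n); cv2.imwrite(f"pics/{n}1.png",c["color"][:,:,::-1]); np.savez(f"{n}1.npz",**c)
    X=cloud(c);ok=c["depth"]>0; q=scoopframe(X[ok])
    b=q[(abs(q[:,1])<.06)&(q[:,0]>-.06)&(q[:,0]<.065)&(abs(q[:,2]-.02)<.04)]
    print(n,len(b),b.min(0).round(4),b.max(0).round(4))
    f=b[(abs(b[:,1])<.035)&(b[:,0]>-.03)&(b[:,0]<.04)&(b[:,2]<.02)]
    if len(f)>5: print("floor fit z=a+bx+cy",np.linalg.lstsq(np.c_[np.ones(len(f)),f[:,:2]],f[:,2],rcond=None)[0].round(4),len(f))
    for z0 in(0.0,.035): w=b[(b[:,2]>z0)&(b[:,2]<z0+.012)]; print(z0,w.min(0).round(4),w.max(0).round(4))
E
```

```text
meas-cmd mm [-0.1 -0.   1.3] deg [ 0.12 -0.14 -0.01]
top 1644 [-0.0515 -0.0509 -0.0057] [0.0461 0.0485 0.0523]
floor fit z=a+bx+cy [ 0.0003 -0.0142  0.0043] 833
0.0 [-0.0502 -0.0493  0.    ] [0.0441 0.048  0.0119]
0.035 [-0.0515 -0.0509  0.0353] [0.0004 0.0485 0.0468]
scene 756 [-0.0599 -0.0497 -0.0015] [0.049  0.0524 0.06  ]
floor fit z=a+bx+cy [ 0.0035 -0.0682  0.0061] 64
0.0 [-0.0518 -0.0481  0.0001] [0.0467 0.0515 0.012 ]
0.035 [-0.0576 -0.0497  0.0353] [0.0005 0.0524 0.0469]
```

View pics/scene1.png

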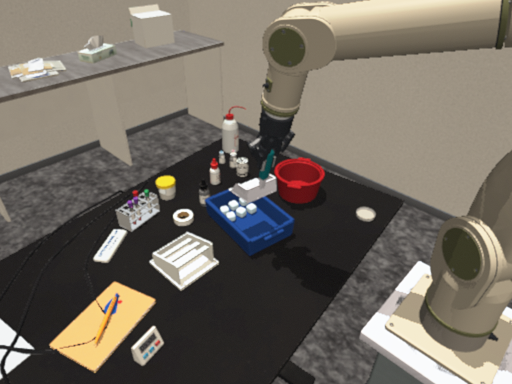

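The scene view shows the scoop held level above the pan (~257,185), the empty slatted rest at (185,258) and the cubes undisturbed (~238,210). The depth check puts the scoop within ~2 mm of nominal in the hand.

Run:
```python
from h import *
T=lambda px,z,th:tcp(pan(px,.015,z),NOSE,PSI,th)
plan([(*T(.006,.05,6),.025),(*T(.006,.016,6),.01)],-1)
```

```text
5.0 rows [0.028, 0.0, 0.107, 0.0, 0.0, 0.0, -1]
   at [0.507 0.102 0.182]
4.0 rows [0.009, 0.001, 0.033, 0.0, 0.0, 0.0, -1]
   at [0.507 0.103 0.148]
```

Emit:
{"method": "jog_arm", "body": {"increments": [[0.006, 0, 0.022, 0, 0, 0, -1], [0.012, 0, 0.044, 0, 0, 0, -1], [0.017, 0, 0.066, 0, 0, 0, -1], [0.023, 0, 0.088, 0, 0, 0, -1], [0.028, 0, 0.107, 0, 0, 0, -1]]}}

```text
clock: 6.62
position: [0.5071, 0.1029, 0.1803]
ee_rot: [0.089, 0.989, -0.012, 0.121]
ft_force: [0.6, -0.0, -2.0]
grip_width: 0.263
grasp_force: 107.2
```

Emit:
{"method": "jog_arm", "body": {"increments": [[0.002, 0, 0.008, 0, 0, 0, -1], [0.004, 0, 0.016, 0, 0, 0, -1], [0.006, 0.001, 0.024, 0, 0, 0, -1], [0.009, 0.001, 0.033, 0, 0, 0, -1], [0.009, 0.001, 0.033, 0, 0, 0, -1]]}}

```text
clock: 7.03
position: [0.5065, 0.1024, 0.1464]
ee_rot: [0.09, 0.988, -0.013, 0.121]
ft_force: [-0.4, -0.2, -0.7]
grip_width: 0.264
grasp_force: 107.3
```

Run:
```python
from h import *
from workcell import optics
err(); c=optics.camera("top"); np.savez("top2.npz",**c)
cv2.imwrite("pics/top2.png",cv2.resize(c["color"][130:245,210:300],None,fx=5,fy=5,interpolation=3)[:,:,::-1])
T=lambda px,z,th:tcp(pan(px,.015,z),NOSE,PSI,th)
plan([(*T(.006,.0125,6),.01)],-1)
```

```text
meas-cmd mm [-0.3 -0.3 -1.2] deg [ 0.07  0.03 -0.03]
1.0 rows [0.0, 0.0, 0.003, 0.0, 0.0, 0.0, -1]
   at [0.507 0.103 0.145]
```

View pics/top2.png

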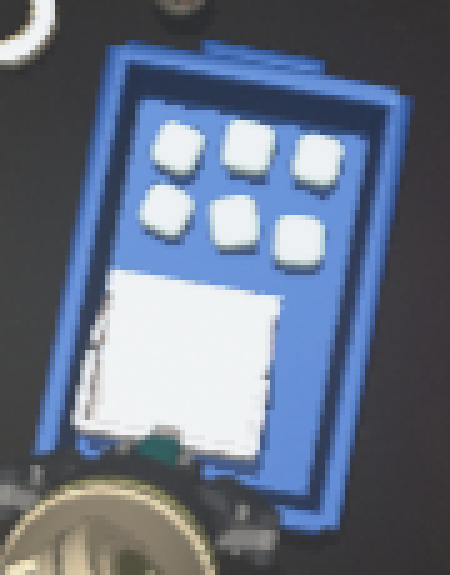

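The crop shows the scoop flat in the bare half, its lip from (110,270) to (282,297). The left two cube columns lie ahead of the bowl and the right column is just outside it.

Emit:
{"method": "jog_arm", "body": {"increments": [[0, -0.001, 0.002, 0, 0, 0, -1], [0, -0.001, 0.003, 0, 0, 0, -1], [0, -0.001, 0.003, 0, 0, 0, -1]]}}

```text
clock: 7.33
position: [0.5082, 0.1011, 0.1454]
ee_rot: [0.09, 0.988, -0.013, 0.123]
ft_force: [0.6, 0.1, 0.1]
grip_width: 0.263
grasp_force: 107.8
```

Run:
```python
from h import *
from workcell import get_obs
err(); print(get_obs()["ft_force"])
T=lambda px,z,th:tcp(pan(px,.014,z),NOSE,PSI,th)
plan([(*T(.056,.0125,5),.010),(*T(.080,.0125,5),.006),(*T(.102,.0125,5),.005)],-1)
```

```text
meas-cmd mm [ 0.7 -1.4  0.8] deg [ 0.05 -0.14  0.  ]
[0.63926889 0.06348883 0.11323901]
5.0 rows [-0.045, -0.001, 0.013, 0.0, -0.02, 0.0, -1]
   at [0.553 0.093 0.143]
5.0 rows [-0.024, 0.0, 0.007, 0.0, 0.0, 0.0, -1]
   at [0.578 0.089 0.142]
5.0 rows [-0.021, 0.0, 0.006, 0.0, 0.0, 0.0, -1]
   at [0.599 0.085 0.142]
```

Emit:
{"method": "jog_arm", "body": {"increments": [[-0.008, 0, 0.004, 0, 0, 0, -1], [-0.018, 0, 0.007, 0, -0.01, 0, -1], [-0.027, 0, 0.009, 0, -0.01, 0, -1], [-0.036, 0, 0.012, 0, -0.02, 0, -1], [-0.045, 0, 0.014, 0, -0.02, 0, -1]]}}

```text
clock: 7.75
position: [0.5547, 0.0928, 0.1429]
ee_rot: [0.09, 0.987, -0.014, 0.133]
ft_force: [-4.0, 0.1, 5.8]
grip_width: 0.267
grasp_force: 107.9
```

Emit:
{"method": "jog_arm", "body": {"increments": [[-0.005, 0, 0.002, 0, 0, 0, -1], [-0.01, 0, 0.003, 0, 0, 0, -1], [-0.015, 0, 0.005, 0, 0, 0, -1], [-0.02, 0, 0.006, 0, 0, 0, -1], [-0.024, 0, 0.007, 0, 0, 0, -1]]}}

```text
clock: 8.17
position: [0.5795, 0.0884, 0.1428]
ee_rot: [0.09, 0.987, -0.014, 0.133]
ft_force: [-4.9, 0.6, 8.1]
grip_width: 0.271
grasp_force: 108.6
```

Run:
```python
from h import *
from workcell import optics,get_obs
err(); print(get_obs()["ft_force"]);c=optics.camera("top")
cv2.imwrite("pics/top3.png",cv2.resize(c["color"][130:245,210:300],None,fx=5,fy=5,interpolation=3)[:,:,::-1])
```

```text
meas-cmd mm [-19.9   3.8   0.7] deg [ 0.02 -0.16 -0.02]
[-4.91728351  0.57094464  8.11210596]
```

View pics/top3.png

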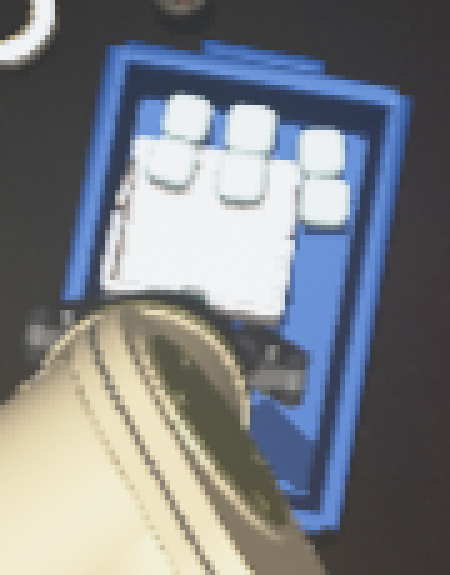

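Both cubes of the near row are riding on the lip at (170,165) and (242,180). The far row is being pushed to the far wall and the right column stands outside the scoop. I'll continue to the wall.

Emit:
{"method": "jog_arm", "body": {"increments": [[-0.005, 0, 0.001, 0, 0, 0, -1], [-0.01, 0, 0.002, 0, 0, 0, -1], [-0.014, 0, 0.004, 0, 0, 0, -1], [-0.018, 0, 0.005, 0, 0, 0, -1], [-0.021, 0, 0.006, 0, 0, 0, -1]]}}

```text
clock: 8.63
position: [0.601, 0.0845, 0.1426]
ee_rot: [0.09, 0.987, -0.014, 0.133]
ft_force: [-5.0, -0.0, 10.9]
grip_width: 0.265
grasp_force: 108.8
```

Run:
```python
from h import *
from workcell import optics,get_obs
p,R=cmd(); setcmd(p-[0,0,.001],R); err(); print(get_obs()["ft_force"]);c=optics.camera("top"); np.savez("top4.npz",**c)
w=(c["color"].min(-1)>150).astype(np.uint8)
X=cloud(c); q=scoopframe(X.reshape(-1,3)).reshape(X.shape)
m=(q[...,2]>.018)&(q[...,2]<.045)&(abs(q[...,1])<.045)&(q[...,0]>-.03)&(q[...,0]<.08)&(w>0)
print("cube-top pts in scoop frame x,y ranges",q[m].min(0).round(3),q[m].max(0).round(3),m.sum())
cv2.imwrite("pics/top4.png",cv2.resize(c["color"][130:245,210:300],None,fx=5,fy=5,interpolation=3)[:,:,::-1])
```

```text
meas-cmd mm [ 1.6 -0.1  1.5] deg [ 0.02 -0.17 -0.02]
[-5.01548475 -0.03296967 10.94403892]
cube-top pts in scoop frame x,y ranges [-0.012 -0.045  0.018] [0.048 0.038 0.04 ] 326
```

View pics/top4.png

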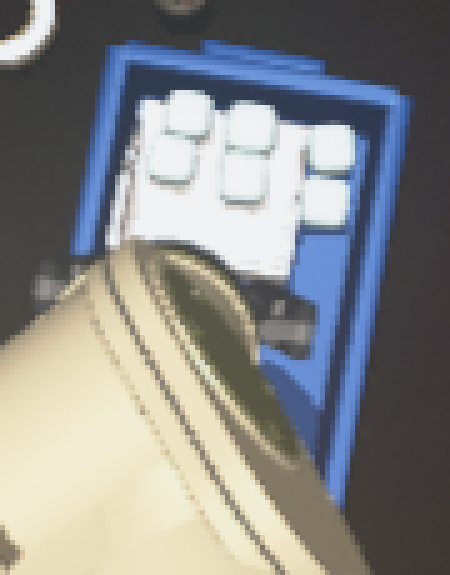

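All four left and middle cubes are now on the scoop, at about (170-250,110-200), and the right column stands outside its wall. Next I tip back and lift.

```bash
cat >> h.py <<'E'
HEEL=np.array([-.048,0,0])
E
python3 - <<'E'
from h import *
H=lambda px,z,th:tcp(pan(px,.014,z),HEEL,PSI,th)
plan([(*H(.006,.016,-1),.01),(*H(.005,.020,-12),.01),(*H(.0,.03,-22),.012),(*H(-.01,.11,-22),.018)],-1,wmax=3)
E
```

```text
2.0 rows [0.014, 0.0, 0.001, 0.0, -0.1, 0.0, -1]
   at [0.586 0.087 0.137]
4.0 rows [0.023, 0.0, -0.004, 0.0, -0.19, 0.0, -1]
   at [0.564 0.091 0.132]
4.0 rows [0.021, 0.0, -0.012, 0.0, -0.18, 0.0, -1]
   at [0.54  0.095 0.131]
5.0 rows [-0.046, -0.001, -0.066, 0.0, 0.0, 0.0, -1]
   at [0.53  0.097 0.211]
```

Emit:
{"method": "jog_arm", "body": {"increments": [[0.007, 0, 0.001, 0, -0.05, 0, -1], [0.014, 0, 0.001, 0, -0.1, 0, -1]]}}

```text
clock: 8.85
position: [0.5873, 0.0861, 0.1363]
ee_rot: [0.09, 0.979, -0.018, 0.181]
ft_force: [0.9, 0.6, -2.7]
grip_width: 0.267
grasp_force: 107.1
```

Emit:
{"method": "jog_arm", "body": {"increments": [[0.005, 0, -0.001, 0, -0.04, 0, -1], [0.01, 0, -0.002, 0, -0.08, 0, -1], [0.014, 0, -0.002, 0, -0.12, 0, -1], [0.019, 0, -0.003, 0, -0.16, 0, -1], [0.023, 0, -0.004, 0, -0.19, 0, -1]]}}

```text
clock: 9.27
position: [0.5634, 0.0903, 0.1315]
ee_rot: [0.087, 0.958, -0.027, 0.273]
ft_force: [0.6, -0.2, -2.4]
grip_width: 0.265
grasp_force: 107.2
```

Emit:
{"method": "jog_arm", "body": {"increments": [[0.004, 0, -0.002, 0, -0.04, 0, -1], [0.008, 0, -0.005, 0, -0.07, 0, -1], [0.013, 0, -0.007, 0, -0.11, 0, -1], [0.017, 0, -0.01, 0, -0.15, 0, -1], [0.021, 0, -0.012, 0, -0.18, 0, -1]]}}

```text
clock: 9.68
position: [0.5398, 0.0949, 0.1309]
ee_rot: [0.084, 0.929, -0.034, 0.359]
ft_force: [-1.1, -0.3, -2.4]
grip_width: 0.268
grasp_force: 107.2
```

Emit:
{"method": "jog_arm", "body": {"increments": [[0, 0, 0, 0, 0, 0, -1], [-0.01, 0, -0.014, 0, 0, 0, -1], [-0.022, 0, -0.03, 0, 0, 0, -1], [-0.035, 0, -0.05, 0, 0, 0, -1], [-0.046, -0.001, -0.066, 0, 0, 0, -1]]}}

```text
clock: 10.1
position: [0.5305, 0.0968, 0.2125]
ee_rot: [0.084, 0.93, -0.034, 0.357]
ft_force: [0.3, -0.2, -2.0]
grip_width: 0.268
grasp_force: 107.3
```

Run:
```python
from h import *
from workcell import optics,get_obs
err(); o=get_obs();print(o["ft_force"],o["joint_pos"].round(2));ims=[]
for n in("top","scene"):
    c=optics.camera(n); np.savez(n+"5.npz",**c); ims.append(c["color"])
    X=cloud(c); q=scoopframe(X.reshape(-1,3)).reshape(X.shape)
    m=(c["depth"]>0)&(q[...,2]>.022)&(q[...,2]<.06)&(abs(q[...,1])<.043)&(q[...,0]>-.04)&(q[...,0]<.08)
    print(m.sum(), q[m].min(0).round(3),q[m].max(0).round(3))
a=cv2.resize(ims[0][130:245,210:300],None,fx=4.4,fy=4.4,interpolation=3);b=cv2.resize(ims[1][140:255,195:300],None,fx=3.8,fy=4.4,interpolation=3)
cv2.imwrite("pics/lift.png",np.hstack([a,b])[:,:,::-1])
```

```text
meas-cmd mm [0.5 0.2 1.5] deg [-0.05  0.03 -0.05]
[ 0.30918795 -0.21347341 -1.99192213] [ 0.27 -0.17 -0.73  2.25  0.69  0.52  0.38]
76 [-0.04  -0.031  0.022] [-0.001  0.039  0.025]
167 [-0.037 -0.042  0.022] [0.01  0.038 0.032]
```

View pics/lift.png

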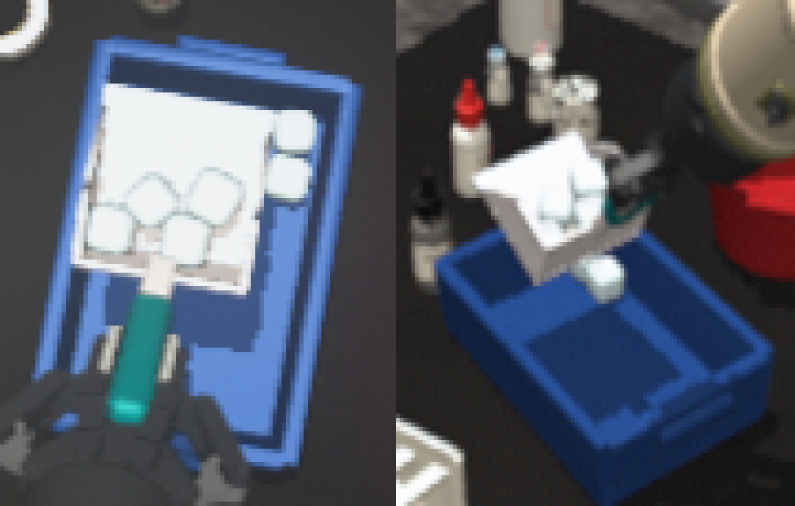

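The picture shows four cubes against the scoop's back wall in both views, well above the rim, and the other two in the pan's far right corner (top crop ~(290,150)). Next I carry them to the bucket.

```bash
cat >> h.py <<'E'
B=np.array([.604,-.177])
def bk(off,z,th,psi=-16):
    e=np.radians(psi); return tcp(np.array([B[0]+off*np.cos(e),B[1]+off*np.sin(e),z]),NOSE,psi,th)
E
python3 - <<'E'
from h import *
plan([(*tcp(pan(-.01,.014,.15),HEEL,PSI,-20),.02),(*bk(-.035,.19,-15),.018)],-1)
print("--dump"); plan([(*bk(-.035,.15,5),.018),(*bk(-.035,.115,30),.018),(*bk(-.035,.105,50),.018)],-1,wmax=4)
E
```

```text
3.0 rows [-0.031, 0.0, -0.029, 0.0, 0.04, 0.0, -1]
   at [0.533 0.096 0.253]
4.7 rows [0.013, -0.079, -0.019, 0.02, 0.03, 0.03, -1]
4.7 rows [0.011, -0.08, -0.018, 0.02, 0.03, 0.02, -1]
4.7 rows [0.01, -0.081, -0.015, 0.02, 0.02, 0.03, -1]
   at [ 0.425 -0.126  0.274]
--dump
3.0 rows [-0.017, 0.0, 0.008, 0.0, 0.18, 0.0, -1]
3.0 rows [-0.018, 0.0, 0.005, 0.0, 0.17, 0.0, -1]
   at [ 0.46  -0.136  0.28 ]
3.5 rows [-0.032, 0.0, 0.008, 0.0, 0.22, 0.0, -1]
3.5 rows [-0.033, 0.001, 0.001, 0.0, 0.22, 0.0, -1]
   at [ 0.524 -0.154  0.281]
5.0 rows [-0.059, 0.0, -0.007, 0.0, 0.35, 0.0, -1]
   at [ 0.581 -0.17   0.278]
```

Run:
```python
from h import *
# restore cmd to present
from h import obs
p,R=obs(); 
setcmd(p-[0.0005,0.0002,.0015],R)
mid=np.array([.61,-.03,.19])
plan([(*tcp(pan(-.01,.014,.15),HEEL,PSI,-18),.02),(*tcp([.60,0.,.20],NOSE,-37,-15),.02),(*bk(-.035,.19,-10,-65),.02)],-1)
```

```text
3.0 rows [-0.033, 0.0, -0.027, 0.0, 0.08, 0.0, -1]
   at [0.537 0.096 0.256]
5.0 rows [0.028, -0.015, -0.057, 0.27, 0.05, 0.37, -1]
   at [0.479 0.091 0.284]
3.0 rows [-0.043, -0.028, 0.028, 0.13, 0.04, 0.21, -1]
3.0 rows [-0.049, -0.014, 0.03, 0.14, 0.04, 0.21, -1]
   at [ 0.528 -0.015  0.286]
```

Run:
```python
from h import *
p,R=obs(); 
setcmd(p-[0.0005,0.0002,.0015],R)
plan([(*tcp(pan(-.01,.014,.15),HEEL,PSI,-18),.02),(*tcp([.645,-.01,.20],NOSE,-37,-13),.02),(*bk(-.035,.19,-10,-65),.02)],-1)
```

```text
3.0 rows [-0.033, 0.0, -0.027, 0.0, 0.08, 0.0, -1]
   at [0.537 0.096 0.256]
5.0 rows [-0.014, -0.018, -0.031, 0.27, 0.08, 0.38, -1]
   at [0.526 0.079 0.289]
5.0 rows [-0.047, -0.074, 0.034, 0.25, 0.05, 0.42, -1]
   at [ 0.528 -0.015  0.286]
```

Emit:
{"method": "jog_arm", "body": {"increments": [[-0.008, 0, -0.007, 0, 0.02, 0, -1], [-0.016, 0, -0.014, 0, 0.04, 0, -1], [-0.025, 0, -0.021, 0, 0.06, 0, -1], [-0.033, 0, -0.027, 0, 0.08, 0, -1]]}}

```text
clock: 10.53
position: [0.5366, 0.0948, 0.2526]
ee_rot: [0.085, 0.943, -0.031, 0.319]
ft_force: [0.3, -0.2, -2.8]
grip_width: 0.263
grasp_force: 107.3
```

Emit:
{"method": "jog_arm", "body": {"increments": [[-0.003, -0.003, -0.006, 0.05, 0.015, 0.07, -1], [-0.006, -0.007, -0.012, 0.11, 0.03, 0.15, -1], [-0.008, -0.011, -0.019, 0.16, 0.05, 0.23, -1], [-0.011, -0.015, -0.025, 0.22, 0.06, 0.31, -1], [-0.014, -0.018, -0.031, 0.27, 0.08, 0.38, -1]]}}

```text
clock: 10.95
position: [0.5255, 0.0787, 0.2857]
ee_rot: [0.307, 0.909, -0.094, 0.268]
ft_force: [-0.8, 0.4, -3.4]
grip_width: 0.267
grasp_force: 107.4
```

Emit:
{"method": "jog_arm", "body": {"increments": [[-0.01, -0.015, 0.007, 0.05, 0.01, 0.08, -1], [-0.019, -0.03, 0.014, 0.1, 0.02, 0.17, -1], [-0.028, -0.045, 0.02, 0.15, 0.03, 0.25, -1], [-0.038, -0.06, 0.027, 0.2, 0.04, 0.34, -1], [-0.047, -0.074, 0.034, 0.25, 0.05, 0.42, -1]]}}

```text
clock: 11.37
position: [0.5274, -0.0162, 0.2827]
ee_rot: [0.522, 0.813, -0.14, 0.218]
ft_force: [0.1, 0.2, -2.1]
grip_width: 0.264
grasp_force: 107.4
```

Run:
```python
from h import *
from workcell import optics,get_obs
err(); o=get_obs();print(o["ft_force"],o["joint_pos"].round(2))
for n in("top","scene"):
    c=optics.camera(n); X=cloud(c); q=scoopframe(X.reshape(-1,3)).reshape(X.shape)
    m=(c["depth"]>0)&(q[...,2]>.022)&(q[...,2]<.06)&(abs(q[...,1])<.043)&(q[...,0]>-.04)&(q[...,0]<.08)
    print(m.sum(), q[m].min(0).round(3),q[m].max(0).round(3))
plan([(*bk(-.035,.15,5,-65),.02),(*bk(-.035,.115,30,-65),.02),(*bk(-.035,.105,48,-65),.02)],-1,wmax=4)
```

```text
meas-cmd mm [-0.5 -1.6 -3.4] deg [0.46 0.12 0.1 ]
[ 0.11583629  0.20465238 -2.11846068] [ 0.31  0.06 -0.69  1.83  0.59  1.29 -0.13]
343 [-0.04  -0.043  0.022] [-0.     0.043  0.04 ]
57 [-0.028 -0.04   0.022] [-0.002  0.038  0.028]
4.0 rows [-0.023, 0.0, 0.02, 0.01, 0.26, 0.0, -1]
   at [ 0.541 -0.042  0.28 ]
3.5 rows [-0.032, 0.0, 0.008, 0.0, 0.22, 0.0, -1]
3.5 rows [-0.033, 0.001, 0.001, 0.0, 0.22, -0.01, -1]
   at [ 0.569 -0.101  0.282]
5.0 rows [-0.053, 0.0, -0.006, 0.0, 0.32, 0.0, -1]
   at [ 0.592 -0.149  0.278]
```

Emit:
{"method": "jog_arm", "body": {"increments": [[-0.005, 0, 0.004, 0, 0.05, 0, -1], [-0.01, 0, 0.008, 0, 0.1, 0, -1], [-0.015, 0, 0.013, 0.01, 0.16, 0, -1], [-0.019, 0, 0.017, 0.01, 0.21, 0, -1], [-0.023, 0, 0.02, 0.01, 0.26, 0, -1]]}}

```text
clock: 11.88
position: [0.5401, -0.0424, 0.2771]
ee_rot: [0.534, 0.835, -0.074, 0.108]
ft_force: [0.0, -0.7, -3.2]
grip_width: 0.267
grasp_force: 107.3
```

Emit:
{"method": "jog_arm", "body": {"increments": [[-0.007, 0, 0.002, 0, 0.05, 0, -1], [-0.014, 0, 0.004, 0, 0.1, 0, -1], [-0.02, 0, 0.005, 0, 0.14, 0, -1], [-0.026, 0, 0.007, 0, 0.18, 0, -1], [-0.032, 0, 0.008, 0, 0.22, 0, -1]]}}

```text
clock: 12.3
position: [0.5538, -0.0724, 0.2777]
ee_rot: [0.539, 0.842, -0.015, 0.016]
ft_force: [-1.1, 0.6, -2.0]
grip_width: 0.263
grasp_force: 107.3
```

Emit:
{"method": "jog_arm", "body": {"increments": [[-0.007, 0, 0, 0, 0.05, 0, -1], [-0.014, 0, 0, 0, 0.1, 0, -1], [-0.02, 0, 0.001, 0, 0.14, 0, -1], [-0.027, 0.001, 0.001, 0, 0.18, -0.01, -1], [-0.033, 0.001, 0.001, 0, 0.22, -0.01, -1]]}}

```text
clock: 12.72
position: [0.5687, -0.1023, 0.2783]
ee_rot: [0.533, 0.841, 0.044, -0.076]
ft_force: [0.5, -0.0, -1.4]
grip_width: 0.264
grasp_force: 107.4
```

Emit:
{"method": "jog_arm", "body": {"increments": [[-0.011, 0, -0.001, 0, 0.07, 0, -1], [-0.022, 0, -0.002, 0, 0.14, 0, -1], [-0.033, 0, -0.003, 0, 0.2, 0, -1], [-0.043, 0, -0.005, 0, 0.26, 0, -1], [-0.053, 0, -0.006, 0, 0.32, 0, -1]]}}

```text
clock: 13.13
position: [0.5914, -0.1509, 0.275]
ee_rot: [0.52, 0.818, 0.129, -0.209]
ft_force: [0.2, 0.6, -1.6]
grip_width: 0.265
grasp_force: 107.4
```

Emit:
{"method": "jog_arm", "body": {"increments": [[0, 0, 0, 0, 0, 0, -1], [0, 0, 0, 0, 0, 0, -1], [0, 0, 0, 0, 0, 0, -1]]}}

```text
clock: 13.38
position: [0.5911, -0.1491, 0.2756]
ee_rot: [0.519, 0.819, 0.128, -0.208]
ft_force: [-0.0, 0.7, -1.7]
grip_width: 0.269
grasp_force: 107.4
```

Run:
```python
from h import *
from workcell import optics,get_obs
err(); o=get_obs();print(o["ft_force"],o["joint_pos"].round(2))
for n in("top","scene"):
    c=optics.camera(n); np.savez(n+"6.npz",**c); X=cloud(c); q=scoopframe(X.reshape(-1,3)).reshape(X.shape)
    m=(c["depth"]>0)&(q[...,2]>.015)&(q[...,2]<.06)&(abs(q[...,1])<.043)&(q[...,0]>-.04)&(q[...,0]<.08)
    print("in scoop",m.sum())
    w=(c["color"].min(-1)>120)&(c["depth"]>0)
    d=np.hypot(X[...,0]-B[0],X[...,1]-B[1]); k=w&(d<.075)&(X[...,2]<.08); print("in bucket white px",k.sum(), X[k].mean(0) if k.any() else 0)
    k=w&(d>.09)&(d<.2)&(X[...,2]<.06)&(X[...,2]>.008)&(X[...,1]<0); print("spilt?",k.sum())
```

```text
meas-cmd mm [-0.5  0.4 -2.7] deg [0.24 0.02 0.06]
[-0.00681466  0.71018699 -1.7342571 ] [ 0.67  0.6  -0.53  1.18 -0.11  1.73  0.62]
in scoop 0
in bucket white px 84 [ 0.62585878 -0.17798796  0.02929514]
spilt? 37
in scoop 0
in bucket white px 144 [ 0.62241356 -0.20931281  0.03171474]
spilt? 19
```

Run:
```python
from h import *
for n in("top","scene"):
    c=load(n+"6.npz"); X=cloud(c); w=(c["color"].min(-1)>120)&(c["depth"]>0)
    d=np.hypot(X[...,0]-B[0],X[...,1]-B[1]); k=w&(d>.09)&(d<.2)&(X[...,2]<.06)&(X[...,2]>.008)&(X[...,1]<0)
    nn,l,st,ce=cv2.connectedComponentsWithStats(k.astype(np.uint8))
    for i in range(1,nn): print(n,st[i,4],ce[i].round(),X[l==i].mean(0).round(3))
plan([(*bk(-.06,.15,20,-65),.03),(*bk(-.17,.19,10,-40),.03),(*tcp([.62,.15,.17],NOSE,-15,12),.035),(*tcp([.585,.313,.15],ORG,0,15),.035)],-1)
```

```text
top 25 [280. 159.] [ 0.686 -0.005  0.034]
top 12 [279. 169.] [ 0.659 -0.003  0.033]
scene 19 [248. 197.] [ 0.682 -0.011  0.029]
5.0 rows [0.106, 0.0, 0.027, 0.0, -0.49, 0.0, -1]
   at [ 0.546 -0.053  0.305]
3.0 rows [0.056, -0.057, -0.012, -0.02, -0.09, -0.22, -1]
3.0 rows [0.065, -0.044, -0.019, -0.02, -0.09, -0.21, -1]
   at [ 0.395 -0.002  0.33 ]
3.5 rows [0.008, 0.11, 0.007, -0.03, 0.02, -0.22, -1]
3.5 rows [-0.015, 0.108, 0.011, -0.04, 0.02, -0.21, -1]
   at [0.525 0.175 0.312]
5.0 rows [0.024, 0.137, 0.023, -0.03, 0.05, -0.26, -1]
   at [0.541 0.313 0.287]
```

Run:
```python
from h import *
p,R=obs(); setcmd(p+[0.0005,-.0004,.0027],R)
plan([(*bk(-.06,.16,15,-65),.03),(*tcp([.63,.10,.18],NOSE,-30,12),.035),(*tcp([.62,.313,.15],ORG,0,15),.035)],-1)
```

```text
3.0 rows [0.059, 0.0, 0.016, 0.0, -0.29, 0.0, -1]
3.0 rows [0.061, 0.0, -0.002, -0.01, -0.29, 0.01, -1]
   at [ 0.541 -0.041  0.307]
3.0 rows [0.084, 0.042, -0.015, -0.03, -0.02, -0.31, -1]
3.0 rows [0.067, 0.066, -0.015, -0.03, -0.03, -0.3, -1]
   at [0.546 0.148 0.323]
5.0 rows [0.06, 0.158, 0.028, -0.06, 0.05, -0.52, -1]
   at [0.577 0.313 0.286]
```

Emit:
{"method": "jog_arm", "body": {"increments": [[0.015, 0, 0.004, 0, -0.07, 0, -1], [0.03, 0, 0.008, 0, -0.15, 0, -1], [0.045, 0, 0.012, 0, -0.22, 0, -1], [0.059, 0, 0.016, 0, -0.29, 0, -1]]}}

```text
clock: 13.82
position: [0.5653, -0.0942, 0.2912]
ee_rot: [0.532, 0.841, 0.051, -0.085]
ft_force: [0.1, 1.1, -1.4]
grip_width: 0.268
grasp_force: 107.5
```

Emit:
{"method": "jog_arm", "body": {"increments": [[0.015, 0, 0, 0, -0.07, 0, -1], [0.03, 0, -0.001, 0, -0.15, 0, -1], [0.045, 0, -0.001, -0.01, -0.22, 0, -1], [0.061, 0, -0.002, -0.01, -0.29, 0.01, -1]]}}

```text
clock: 14.15
position: [0.5397, -0.0406, 0.3055]
ee_rot: [0.539, 0.841, -0.022, 0.04]
ft_force: [0.3, 0.2, -2.2]
grip_width: 0.264
grasp_force: 107.5
```

Emit:
{"method": "jog_arm", "body": {"increments": [[0.021, 0.01, -0.004, -0.01, 0, -0.08, -1], [0.042, 0.021, -0.008, -0.01, -0.01, -0.16, -1], [0.063, 0.031, -0.011, -0.02, -0.01, -0.24, -1], [0.084, 0.042, -0.015, -0.03, -0.02, -0.31, -1]]}}

```text
clock: 14.48
position: [0.5424, 0.0545, 0.3129]
ee_rot: [0.4, 0.915, -0.02, 0.051]
ft_force: [0.3, -0.2, -1.1]
grip_width: 0.266
grasp_force: 107.4
```

Emit:
{"method": "jog_arm", "body": {"increments": [[0.017, 0.016, -0.004, -0.01, -0.01, -0.08, -1], [0.034, 0.033, -0.008, -0.01, -0.01, -0.15, -1], [0.05, 0.05, -0.011, -0.02, -0.02, -0.23, -1], [0.067, 0.066, -0.015, -0.03, -0.03, -0.3, -1]]}}

```text
clock: 14.82
position: [0.545, 0.1495, 0.3208]
ee_rot: [0.257, 0.964, -0.02, 0.067]
ft_force: [0.7, -0.4, -1.3]
grip_width: 0.264
grasp_force: 107.5
```

Emit:
{"method": "jog_arm", "body": {"increments": [[0.012, 0.032, 0.005, -0.01, 0.01, -0.1, -1], [0.024, 0.064, 0.011, -0.02, 0.02, -0.21, -1], [0.036, 0.095, 0.017, -0.04, 0.03, -0.31, -1], [0.048, 0.127, 0.022, -0.05, 0.04, -0.42, -1], [0.06, 0.158, 0.028, -0.06, 0.05, -0.52, -1]]}}

```text
clock: 15.23
position: [0.5767, 0.314, 0.2843]
ee_rot: [-0.001, 0.999, -0.001, 0.043]
ft_force: [1.2, 1.0, -0.9]
grip_width: 0.267
grasp_force: 107.5
```

Emit:
{"method": "jog_arm", "body": {"increments": [[0, 0, 0, 0, 0, 0, -1], [0, 0, 0, 0, 0, 0, -1], [0, 0, 0, 0, 0, 0, -1]]}}

```text
clock: 15.48
position: [0.5768, 0.3121, 0.2841]
ee_rot: [0.002, 0.999, -0.001, 0.043]
ft_force: [-0.2, -0.2, -1.8]
grip_width: 0.265
grasp_force: 107.6
```

Run:
```python
from h import *
from workcell import optics,get_obs
err(); o=get_obs();print(o["ft_force"],o["joint_pos"].round(2)); ims=[]
for n in("top","scene"):
    c=optics.camera(n); np.savez(n+"7.npz",**c); ims.append(c["color"]); X=cloud(c); q=scoopframe(X.reshape(-1,3)).reshape(X.shape)
    w=(c["color"].min(-1)>120)&(c["depth"]>0)
    d=np.hypot(X[...,0]-B[0],X[...,1]-B[1]); k=(w&(d<.075)&(X[...,2]<.085)).astype(np.uint8)
    nn,l,st,ce=cv2.connectedComponentsWithStats(k,connectivity=4)
    for i in range(1,nn): print(n,st[i,4],ce[i].round(),X[l==i].mean(0).round(3),X[l==i].max(0).round(3))
    b=q[(c["depth"]>0)&(abs(q[...,1])<.06)&(q[...,0]>-.055)&(q[...,0]<.06)&(q[...,2]>-.008)&(q[...,2]<.05)]
    print(n,b.min(0).round(4),b.max(0).round(4))
    f=b[(abs(b[:,1])<.035)&(b[:,0]>-.03)&(b[:,0]<.04)&(b[:,2]<.02)]
    if len(f)>5: print("floor",np.linalg.lstsq(np.c_[np.ones(len(f)),f[:,:2]],f[:,2],rcond=None)[0].round(4),len(f))
a=cv2.resize(ims[0][140:230,310:390],None,fx=5,fy=5,interpolation=3);b=cv2.resize(ims[1][160:280,140:240],None,fx=3.75,fy=3.75,interpolation=3)
cv2.imwrite("pics/last.png",np.hstack([a,b])[:,:,::-1])
Q=tcp([.617,.313,.045],ORG,0,15)
plan([(Q[0]+[-.0,0,.02],Q[1],.03),(*Q,.006)],-1)
```

```text
meas-cmd mm [-0.2 -0.6 -2.4] deg [-0.01  0.02  0.09]
[-0.19266574 -0.18707365 -1.79729169] [ 0.03  0.47 -0.87  1.36  0.42  1.41  0.74]
top 259 [352. 181.] [ 0.623 -0.207  0.032] [ 0.653 -0.171  0.039]
top 103 [342. 193.] [ 0.591 -0.177  0.031] [ 0.605 -0.166  0.038]
top [-0.0517 -0.0496 -0.0051] [0.045  0.0511 0.0428]
floor [-0.0004 -0.0132  0.0062] 647
scene 143 [299. 180.] [ 0.623 -0.209  0.032] [ 0.662 -0.169  0.04 ]
scene [-0.0549 -0.0493 -0.0029] [0.0472 0.0516 0.0478]
floor [ 0.007  -0.1833 -0.0132] 23
3.0 rows [0.01, 0.001, 0.084, 0.0, 0.0, 0.0, -1]
   at [0.574 0.313 0.202]
4.0 rows [0.002, 0.0, 0.02, 0.0, 0.0, 0.0, -1]
   at [0.574 0.313 0.182]
```

View pics/last.png

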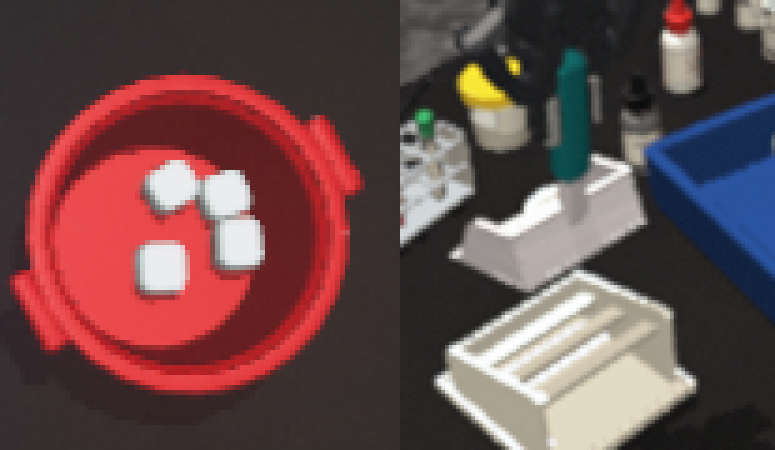

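The left crop shows four cubes on the bucket floor, with the bucket upright. The right crop shows the empty scoop above its rest. I'll lower it now.

Emit:
{"method": "jog_arm", "body": {"increments": [[0.002, 0, 0.018, 0, 0, 0, -1], [0.004, 0, 0.036, 0, 0, 0, -1], [0.006, 0.001, 0.054, 0, 0, 0, -1], [0.008, 0.001, 0.07, 0, 0, 0, -1], [0.01, 0.001, 0.084, 0, 0, 0, -1]]}}

```text
clock: 16.0
position: [0.5747, 0.3113, 0.1987]
ee_rot: [0.003, 0.999, -0.001, 0.043]
ft_force: [-0.4, -0.3, -2.0]
grip_width: 0.267
grasp_force: 107.7
```

Emit:
{"method": "jog_arm", "body": {"increments": [[0, 0, 0.005, 0, 0, 0, -1], [0.001, 0, 0.01, 0, 0, 0, -1], [0.001, 0, 0.014, 0, 0, 0, -1], [0.002, 0, 0.017, 0, 0, 0, -1], [0.002, 0, 0.017, 0, 0, 0, -1]]}}

```text
clock: 16.42
position: [0.5748, 0.3128, 0.1835]
ee_rot: [0.003, 0.999, -0.001, 0.044]
ft_force: [0.6, -0.2, 2.7]
grip_width: 0.267
grasp_force: 108.0
```

Run:
```python
from h import *
from workcell import get_obs
err(); print(get_obs()["ft_force"])
```

```text
meas-cmd mm [ 0.9 -0.6  1.7] deg [-0.07 -0.08  0.15]
[ 0.60336704 -0.20777342  2.73528537]
```

Emit:
{"method": "jog_arm", "body": {"increments": [[0, 0, 0, 0, 0, 0, -0.3], [0, 0, 0, 0, 0, 0, 0], [0, 0, 0, 0, 0, 0, 0.4], [0, 0, 0, 0, 0, 0, 1], [0, 0, 0, 0, 0, 0, 1]], "grip_force": 20}}

```text
clock: 16.83
position: [0.5739, 0.3127, 0.182]
ee_rot: [0.002, 0.999, -0.001, 0.042]
ft_force: [0.1, -0.1, 0.3]
grip_width: 0.9
grasp_force: 0.0
```

Emit:
{"method": "jog_arm", "body": {"increments": [[0, 0, 0, 0, 0, 0, 1], [0, 0, 0, 0, 0, 0, 1], [0, 0, 0, 0, 0, 0, 1], [0, 0, 0, 0, 0, 0, 1], [0, 0, 0, 0, 0, 0, 1]]}}

```text
clock: 17.25
position: [0.5739, 0.3126, 0.1819]
ee_rot: [0.002, 0.999, -0.001, 0.042]
ft_force: [0.4, 0.2, -0.5]
grip_width: 0.996
grasp_force: 0.0
```

Opened; now retreat straight up along the tool, then toward the robot.

Emit:
{"method": "jog_arm", "body": {"increments": [[0, 0, -0.02, 0, 0, 0, 1], [0, 0, -0.045, 0, 0, 0, 1], [0, 0, -0.075, 0, 0, 0, 1], [0, 0, -0.1, 0, 0, 0, 1], [0, 0, -0.125, 0, 0, 0, 1]]}}

```text
clock: 17.67
position: [0.5631, 0.3129, 0.308]
ee_rot: [0.002, 0.999, -0.001, 0.042]
ft_force: [-0.3, 0.1, 0.2]
grip_width: 1.0
grasp_force: 0.0
```

Emit:
{"method": "jog_arm", "body": {"increments": [[0.03, -0.01, -0.01, 0, 0, 0, 1], [0.06, -0.03, -0.01, 0, 0, 0, 1], [0.09, -0.05, -0.01, 0, 0, 0, 1], [0.1, -0.08, -0.01, 0, 0, 0, 1], [0.1, -0.08, -0.01, 0, 0, 0, 1]]}}

```text
clock: 18.08
position: [0.4613, 0.2288, 0.3081]
ee_rot: [0.004, 0.999, -0.003, 0.043]
ft_force: [1.2, -1.2, 0.5]
grip_width: 1.001
grasp_force: 0.0
```

Emit:
{"method": "jog_arm", "body": {"increments": [[0, 0, 0, 0, 0, 0, 1], [0, 0, 0, 0, 0, 0, 1], [0, 0, 0, 0, 0, 0, 1], [0, 0, 0, 0, 0, 0, 1], [0, 0, 0, 0, 0, 0, 1]]}}

```text
clock: 18.5
position: [0.4625, 0.2343, 0.3079]
ee_rot: [0.002, 0.999, -0.0, 0.042]
ft_force: [-0.8, -1.4, -0.4]
grip_width: 0.999
grasp_force: 0.0
```

Run:
```python
from h import *
from workcell import optics
for n in("top","scene"):
    a=load(n+"0.npz"); c=optics.camera(n); np.savez(n+"8.npz",**c); X0=cloud(a);X=cloud(c)
    for nm,Y,k in(("before",X0,a),("after",X,c)):
        h,s,v=hsvm(k); t=Y[(k["depth"]>0)&(h>80)&(h<98)&(s>120)&(Y[...,0]>.5)&(Y[...,0]<.65)&(Y[...,1]>.25)&(Y[...,1]<.37)&(Y[...,2]>.09)]
        o=Ro.from_euler("Y",15,degrees=True).inv().apply(Y[k["depth"]>0]-np.array([.62,.312,.045]))
        f=o[(abs(o[:,1])<.035)&(o[:,0]>-.03)&(o[:,0]<.035)&(abs(o[:,2])<.02)]
        w=o[(o[:,2]>.03)&(o[:,2]<.045)&(abs(o[:,0])<.06)&(abs(o[:,1])<.06)]
        print(n,nm,"teal",t.mean(0).round(4),len(t),"floor",np.linalg.lstsq(np.c_[np.ones(len(f)),f[:,:2]],f[:,2],rcond=None)[0].round(4),len(f),"walls",w.min(0).round(4),w.max(0).round(4))
    for nm,box in(("bottle",(.75,.86,.05,.12)),("tape",(.74,.82,.15,.24)),("petri",(.32,.41,-.27,-.18))):
        for Y,k in((X0,a),(X,c)):
            q=Y[(k["depth"]>0)&(Y[...,0]>box[0])&(Y[...,0]<box[1])&(Y[...,1]>box[2])&(Y[...,1]<box[3])&(Y[...,2]>.006)]; print(nm,q.mean(0).round(3) if len(q) else None,end=" ")
    print()
```

```text
top before teal [0.5719 0.3125 0.2136] 64 floor [0.0014 0.001  0.0008] 545 walls [-0.0541 -0.0496  0.0303] [0.0057 0.0506 0.0445]
top after teal [0.5689 0.312  0.2142] 59 floor [ 0.0013 -0.0021  0.0016] 552 walls [-0.0578 -0.0495  0.0302] [0.003  0.0503 0.0449]
bottle [0.781 0.09  0.06 ] bottle [0.781 0.09  0.06 ] tape [0.772 0.193 0.017] tape [0.772 0.193 0.017] petri [ 0.364 -0.229  0.011] petri [ 0.364 -0.229  0.011] 
scene before teal [0.5694 0.3172 0.1783] 255 floor [ 0.0049 -0.0733 -0.0024] 51 walls [-0.0566 -0.0474  0.03  ] [0.0081 0.0527 0.0449]
scene after teal [0.5665 0.317  0.1794] 249 floor [ 0.0051 -0.09    0.0103] 61 walls [-0.0595 -0.048   0.0301] [0.0037 0.0523 0.0449]
bottle [0.783 0.1   0.054] bottle [0.783 0.1   0.054] tape [0.781 0.21  0.016] tape [0.78  0.208 0.016] petri [ 0.364 -0.225  0.013] petri [ 0.363 -0.225  0.013]
```

```bash
python3 -c "
from workcell import workorder; print(workorder.hand_in())"
```

```text
the job is handed in; nothing more can be done
None
```

The job is handed in at about 18.5 s of the 64 s: four cubes are in the upright red bucket and two are still in the pan. The empty scoop is back on its rest about 3 mm behind where it lay, and the bystanders have not moved. The hand-in returned no verdict.

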